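# Hold a reactor's vent plunger half open with the push rod

### The arm

A 6-joint arm with a two-finger parallel gripper is mounted at the origin on the work surface. World frame = base frame: x ahead of the robot, y to its left, z up, the work surface at z = 0. Lengths are in mm, angles in rad, forces in N, time in s.
With the tool pointing down it reaches from about 275 to 750 mm from the base axis. Payload 10.2 kg.
Tool frame: the origin (TCP) lies between the finger pads; the fingertips stand ctrl.tips_ahead ahead of it and the grasp point (between the pads) lies 8 mm behind it (ctrl.tips_ahead is the distance from the TCP to the fingertips, in mm); z points along the fingers, y is the direction in which the jaws open and shut (so a half turn about z gives the same grasp; the last joint's range is limited). The gripper opens to 85 mm and grips with 20 to 120 N. Pads are 22 mm wide; open, the fingers measure 114 mm over their backs; the gripper's body (76 mm by 85 mm) begins 54 mm behind the grasp point. The pads swing forward as they close: fully open they stand 13 mm farther back than shut.
Start: joints at [-1.367, 0.313, 1.498, -0, 1.331, -0.223], TCP at [217.317, -477.917, 242.294] pointing down, gripper open.
Joint ranges: [-2.94, 2.94], [-0.97, 2.17], [0.19, 2.56], [-1.23, 4.37], [0.02, 3.11], [-2.88, 2.88]. Speed limits (rad/s): [2.39, 2.39, 3.01, 3.14, 3.14, 3.14].

### API

Orientations are given as a unit quaternion [w, x, y, z].
In Python, from rig import ctrl gives the robot as it stands. The module is installed in compiled form; this text tells all that it offers.
- The arm moves only by the tool move_arm, never from a script. Its argument "motion" is a list of rows, each an object with "offset": the shift along the tool's x, y, z in m, a list of three; "angular": the turn, a rotation vector about the tool's x, y, z in degrees, a list of three; "jaw": the finger opening in m, from 0 to 0.0854. In form: [{"offset": [tx, ty, tz], "angular": [ax, ay, az], "jaw": jaw}, ...]. A call has 1 to 5 rows; each row is the pose to reach, as a shift and turn from the pose commanded when the call began, along the tool's axes at that moment; what a row does not reach only later rows make up. A row lasts 1/8 s, in which the tool goes at most 62.5 mm and 10.7 degrees, less where a joint would pass 70% of its speed; a pose out of reach is approached as far as the arm can. A call with a gripper value outside its range is refused whole. The fingers move at their own pace and stop on an object; "squeeze" is the grip in N (left out, the last holds). Time passes only in rows, so rows that repeat a pose let the fingers close. It gives the time, the measured TCP pose, the force and the opening at its end, in the units of the state.
- ctrl.sense(): the state, without advancing time (a new reading comes with each control period).
- ctrl.capture(name): name is "scene" or "top" or "wrist"; returns a dict with "img" (384x512x3 uint8, red, green, blue), "intrinsics" (3x3 intrinsics, pixels), "rvec" (rotation vector, rad) and "tvec" (3), from world to camera coordinates, as OpenCV has them. Camera axes: x right, y down, z forward; pixel columns grow to the right and rows downward; lengths in mm; the calibration is good to about 2 mm. The wrist camera is an equidistant fisheye: a pixel r from the principal point sees the ray r / f radians off the axis. A picture is of the moment at which its call begins. There is no depth.
- ctrl.finish_job(): hands the job in, once; it reports no verdict.
The state is a dict: "time_s": time; "joints": joint angles; "dq": joint speeds; "tau": joint torques, N m; "eef_pos": TCP position; "ee_rot": TCP orientation; "force": force on the tool from outside, world axes, zero at the start; "wrist_torque": the same for the moment, N m; "grip_width": opening from 0.0 (shut) to 1.0 (fully open).
Only numpy, scipy, OpenCV 4.12 (cv2) and the standard library are available. Lean on these libraries where they do the work, as an engineer would, in place of code of your own. Each camera call takes 0.05 s, during which the arm holds its last target. There are 200 camera calls.

### The job

Vent the small pressure reactor: lift the yellow-handled push rod out of the tool rack, pass its tip down through the hole in the guard bridge on the reactor's head, and press the red spring plunger underneath to about half of its travel (about 8 mm down), never driving it to its bottom stop. Finish while still holding the rod in the gripper with the plunger pressed to that depth, touching the reactor with nothing but the rod, and leave the other two drivers and the jar where they are.

Things in the scene. Friction and masses are not known exactly. Their poses are not given: they have to be found in the camera images.
- reactor: Pressure reactor fixed to the bench: foot 110 x 110 mm, black collar, square steel head 90 mm high. On it the guard bridge: aluminium plate 26 (x) by 60 (y) by 10 mm, top 131 mm above the bench, on posts at y = +-24 mm, a vertical 13 mm hole in its middle. Gauge 60 mm across on the -x side, 70 mm from the hole, top 150 mm high; low T-bar valve at +y. Origin: underside, right below the hole.
- guide_hole (a point): Centre of the mouth of the bridge's 13 mm hole, in the plate's top face, 131 mm above the bench. The hole goes straight down through the 10 mm plate; the red plunger lies right under it.
- plunger (a joint): Travel of the red plunger, in m: 0 = up (released), grows as it is pressed straight down, 0.015 = bottom stop. Spring: about 4 N to start it moving and 0.5 N more per mm, so about 8 N at 8 mm and 11.5 N at the stop; it returns up by itself.
- plunger_top (a point): Centre of the top face of the red plunger cap, 18 mm across and 9 mm thick. Released it is 117 mm above the bench, that is 4 mm below the bridge plate's underside and 14 mm below the plate's top face.
- rack: Grey rack block fixed to the bench, 50 (x) by 190 (y) by 62 mm high, three vertical 13 mm holes in a row along its y, 65 mm apart, each holding a driver upright by the handle's shoulder. Origin: centre of the underside. Fingers closing across the row (along its x) have free room; opened fully along the row they would meet the neighbours.
- pushrod: Push rod, about 80 g, upright in any of the rack's holes: steel shaft 10 mm across, 55 mm long, tip tapered to 7 mm; then a yellow round handle 22 mm across, 50 mm long, yellow top. Origin: centre of the tip's end face (7 mm above the bench at the start), z up along the rod. In the rack the handle spans 62 to 112 mm above the bench; raise it 55 mm to clear the hole.
- pushrod_tip (a point): Centre of the rod's lower end face.
- pushrod_grip (a point): Centre of the yellow handle, 80 mm above the rod's tip along its axis: the place to grip.
- blue_driver: Bystander: driver of the same size and shape with a blue handle (black disc on top), standing in another rack hole. Origin at its tip.
- red_driver: Bystander: driver of the same size and shape with a red handle (black disc on top), standing in another rack hole. Origin at its tip.
- jar: Bystander: amber glass jar with white cap, 60 mm across, 95 mm high, standing on the bench. Origin: centre of its underside.
There are look-alikes about, which are no part of the job. What is shaped like the pushrod but turquoise is not meant. Leave any orange look-alike of the reactor alone.

How it is judged:
By the outcome, as a careful person would: the job done as asked, in the order asked, and still so for the second after the job is handed in, while the arm keeps its last pose, push and grip.
It also fails if it takes over 42 s, if anything falls off the work surface, if the arm or the gripper's body presses on something with over 40 N, if the wrist force passes 120 N, or if a joint passes its speed limit or range.

## Working session

There is one attempt and no reset: what is moved stays moved. The work goes in short steps, Python scripts to look and compute and a tool call to move; the robot and the scene stay as the last step left them, time stands still between calls to the robot, and variables do not carry over. Pictures are saved under pics/ and viewed, about 8 in all and at most 12, crops included, and the job is handed in when it is done.

Besides the shell and the picture viewer there is one more tool, called after ">>>" in YAML: its name, and indented under it one key for each argument. move_arm: Moves the arm, as the interface text tells. Its arguments: {"type":"object","properties":{"motion":{"type":"array","items":{"type":"object","properties":{"offset":{"type":"array","items":{"type":"number"}},"angular":{"type":"array","items":{"type":"number"}},"jaw":{"type":"number"}}}},"squeeze":{"type":"number"}},"required":["motion"]}

```bash
mkdir -p pics
cat > h.py <<'E'
import numpy as np, cv2
from scipy.spatial.transform import Rotation as R
from rig import ctrl
def cap(n,f=None):
    c=ctrl.capture(n); c['R']=cv2.Rodrigues(np.array(c['rvec'],float))[0]; c['t']=np.array(c['tvec'],float).ravel(); c['K']=np.array(c['intrinsics']); c['n']=n
    if f: cv2.imwrite('pics/'+f,cv2.cvtColor(c['img'],cv2.COLOR_RGB2BGR))
    return c
def ray(c,u,v):
    K=c['K']; x=(u-K[0,2])/K[0,0]; y=(v-K[1,2])/K[1,1]
    if c['n']=='wrist':
        r=np.hypot(x,y); s=np.sin(r)/max(r,1e-9); d=np.array([x*s,y*s,np.cos(r)])
    else: d=np.array([x,y,1.])
    return -c['R'].T@c['t'], c['R'].T@(d/np.linalg.norm(d))
def onz(c,u,v,z):
    o,d=ray(c,u,v); return o+d*(z-o[2])/d[2]
def tri(rs):
    A=0;b=0
    for o,d in rs:
        P=np.eye(3)-np.outer(d,d); A=A+P; b=b+P@o
    return np.linalg.solve(A,b)
def blobs(c,lo,hi,amin=20):
    h=cv2.cvtColor(c['img'],cv2.COLOR_RGB2HSV); m=cv2.inRange(h,lo,hi)
    n,l,s,ce=cv2.connectedComponentsWithStats(m)
    return [(s[i].tolist(),ce[i].round(1).tolist()) for i in range(1,n) if s[i][4]>=amin]
E
python3 - <<'E'
from h import *
ims=[cap(n) for n in('scene','top')]
cv2.imwrite('pics/a.png',cv2.cvtColor(ims[0]['img'],cv2.COLOR_RGB2BGR));cv2.imwrite('pics/b.png',cv2.cvtColor(ims[1]['img'],cv2.COLOR_RGB2BGR))
for c in ims: print(c['n'],-c['R'].T@c['t'],c['K'].tolist()); print(blobs(c,(20,120,100),(35,255,255)))
s=ctrl.sense(); print(s, ctrl.tips_ahead)
E
```

```text
scene [1012.79090199  563.37968306  919.92526899] [[474.5833152554233, 0.0, 255.8461155075543], [0.0, 474.5833152554233, 183.37366713498747], [0.0, 0.0, 1.0]]
[([221, 0, 23, 19, 268], [231.9, 8.4]), ([492, 0, 15, 3, 39], [499.3, 0.9]), ([191, 82, 14, 13, 95], [196.4, 88.1]), ([179, 113, 20, 25, 195], [186.6, 125.7]), ([203, 123, 18, 11, 75], [213.0, 128.3]), ([354, 241, 14, 22, 203], [360.5, 251.3])]
top [ 541.34087389  -50.56233749 1089.52254622] [[427.5072495357582, 0.0, 254.77067011188205], [0.0, 427.5072495357582, 195.0709435117892], [0.0, 0.0, 1.0]]
[([382, 199, 30, 15, 187], [392.8, 205.3]), ([417, 207, 10, 7, 22], [422.9, 209.5]), ([405, 216, 27, 17, 239], [418.1, 223.9]), ([376, 219, 14, 23, 155], [381.1, 232.2]), ([134, 240, 14, 9, 105], [140.8, 244.0])]
{'time_s': 0.1, 'joints': array([-1.36740573e+00,  3.13403523e-01,  1.49832819e+00,  7.44919505e-06,
        1.33100526e+00, -2.23382994e-01]), 'dq': array([ 0.00031083, -0.00022566, -0.00055186,  0.00054524, -0.00162706,
        0.00037965]), 'tau': array([ 2.63318318e-03, -4.12899041e+01, -2.60144806e+01, -1.60466516e-04,
        3.07041380e-03,  1.12158457e-05]), 'eef_pos': array([ 217.27245597, -477.70460165,  241.79983892]), 'ee_rot': array([-5.72098074e-04,  9.77319323e-01,  2.11770189e-01,  9.33669729e-06]), 'force': array([0.4267709 , 0.25859636, 0.73630663]), 'wrist_torque': array([ 0.01413834, -0.01786262, -0.00906311]), 'grip_width': 0.9983911734031543} 11.0
```

View pics/a.png

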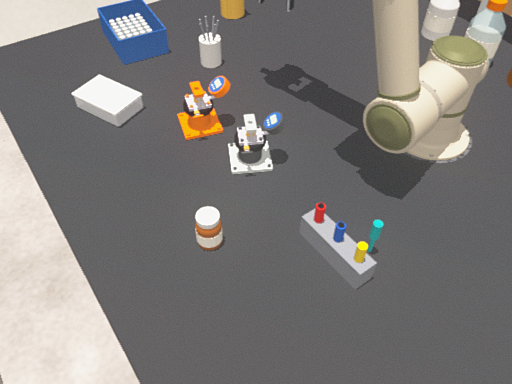

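View pics/b.png

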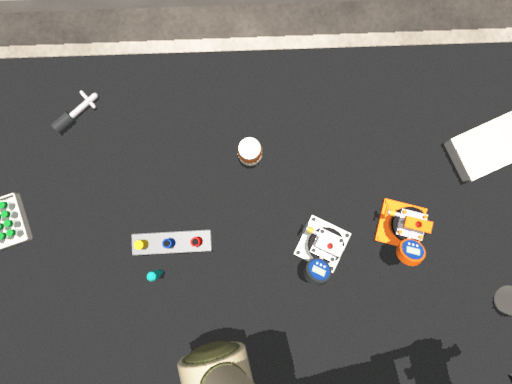

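Scene: the yellow handle in the rack is at (361,251), next to blue (340,232) and red (320,212). A turquoise look-alike stands outside the rack at (376,235). The white/steel reactor is at (250,145) and the orange look-alike at (200,115). Top: yellow (139,244), turquoise (152,276), reactor bridge about (329,245), orange (410,225). The yellow rod and the white/steel reactor fit the description. I'll confirm both in one crop and measure.

Run:
```python
from h import *
a=cap('scene');b=cap('top')
def crop(c,u,v,w,h,k): return cv2.resize(cv2.cvtColor(c['img'],cv2.COLOR_RGB2BGR)[v:v+h,u:u+w],None,fx=k,fy=k,interpolation=cv2.INTER_CUBIC)
t=np.hstack([crop(b,290,210,64,80,6),crop(b,125,225,64,80,6)])
s=np.hstack([crop(a,222,106,64,32,6),crop(a,325,230,64,32,6)])
s=np.hstack([crop(a,222,102,76,44,5),crop(a,315,225,76,44,5)])
s=cv2.resize(s,(768,s.shape[0]))
cv2.imwrite('pics/c.png',np.vstack([t[:380],s])[:600])
for n,lo,hi in(('yel',(22,120,80),(33,255,255)),('blue',(105,120,60),(130,255,255)),('red',(0,150,80),(6,255,255))):
  for c in(a,b):print(n,c['n'],blobs(c,lo,hi,4))
# grey rack in top
print('grey',blobs(b,(0,0,110),(180,60,255),300))
g=cv2.cvtColor(b['img'],cv2.COLOR_RGB2HSV);m=cv2.inRange(g,(0,0,90),(180,60,255));m[:, 225:]=0;m[:225]=0;m[262:]=0;m[:,:100]=0
print(cv2.minAreaRect(cv2.findNonZero(m)))
```

```text
yel scene [([191, 82, 13, 13, 77], [196.5, 87.9]), ([194, 110, 5, 4, 11], [195.8, 111.5]), ([211, 110, 4, 5, 12], [212.8, 112.6]), ([179, 113, 20, 23, 158], [186.9, 125.7]), ([203, 123, 18, 10, 62], [213.0, 128.3]), ([244, 146, 5, 3, 14], [245.9, 147.1]), ([354, 241, 14, 22, 200], [360.6, 251.4])]
yel top [([385, 199, 26, 13, 133], [394.9, 204.9]), ([382, 202, 5, 12, 25], [383.8, 207.6]), ([420, 208, 7, 6, 16], [423.9, 209.9]), ([404, 211, 2, 2, 4], [404.5, 211.5]), ([390, 213, 4, 3, 6], [391.7, 214.0]), ([405, 216, 27, 16, 208], [418.2, 223.8]), ([425, 216, 2, 2, 4], [425.5, 216.5]), ([376, 219, 13, 23, 143], [381.2, 232.2]), ([309, 227, 4, 3, 4], [310.5, 228.0]), ([308, 230, 4, 3, 7], [309.6, 231.1]), ([400, 231, 2, 2, 4], [400.5, 231.5]), ([420, 236, 2, 2, 4], [420.5, 236.5]), ([135, 240, 13, 9, 102], [140.8, 244.0])]
blue scene [([98, 0, 71, 64, 2364], [134.5, 32.1]), ([210, 77, 13, 14, 44], [217.2, 84.8]), ([212, 79, 4, 5, 9], [213.2, 81.0]), ([264, 112, 17, 16, 96], [272.0, 120.0]), ([334, 221, 12, 21, 158], [339.0, 231.9])]
blue top [([163, 239, 12, 9, 63], [169.1, 242.7]), ([
[... 181 characters left out ...]
], [322.0, 267.0])]
red scene [([315, 203, 11, 20, 123], [319.3, 212.8])]
red top [([416, 222, 4, 5, 16], [417.5, 224.0]), ([191, 237, 11, 9, 49], [197.0, 240.8]), ([328, 244, 4, 4, 13], [329.6, 245.4])]
grey [([0, 0, 512, 59, 26026], [241.6, 25.1]), ([52, 90, 46, 39, 455], [77.7, 107.7]), ([444, 110, 68, 72, 3090], [482.3, 147.9]), ([238, 136, 23, 24, 431], [249.1, 147.6]), ([0, 192, 33, 58, 1123], [14.7, 220.8]), ([395, 208, 33, 33, 459], [408.9, 223.8]), ([293, 214, 59, 61, 1718], [322.6, 242.0]), ([131, 229, 81, 27, 1471], [172.1, 241.8]), ([494, 285, 18, 31, 429], [503.9, 299.0]), ([177, 343, 77, 41, 1670], [218.0, 370.3])]
((162.0, 243.0), (123.99998474121094, 35.99999237060547), -0.0)
```

View pics/c.png

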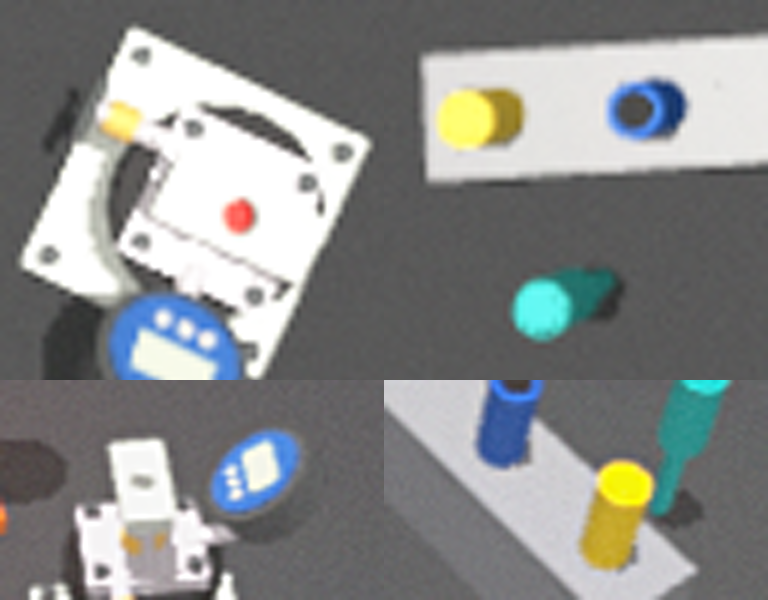

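Run:
```python
from h import *
a=cap('scene');b=cap('top')
def both(n,pa,pb,z):
    print(n,'tri',tri([ray(a,*pa),ray(b,*pb)]).round(1),'scene',onz(a,*pa,z).round(1),'top',onz(b,*pb,z).round(1))
both('yellowtop',(362.5,245.7),(138.6,244.3),112)
both('hole',(250.1,122.0),(329.4,245.4),131)
both('gauge',(272,120),(318.5,269.5),150)
print('blue',onz(b,125+(634-384)/6,225+110/6,112),'red')
print('plunger thru hole',onz(b,329.6,245.4,117))
for p in((131,28),(371,145),(24,266)):print('foot',onz(b,290+p[0]/6,210+p[1]/6,5).round(0))
for p in((422,54),(430,182)):print('rackL',onz(b,125+(p[0]-384)/6,225+p[1]/6,62).round(0))
print('turq',onz(b,125+(542-384)/6,225+310/6,112).round(0), 'jar',onz(b,249.5,145,95).round(0))
```

```text
yellowtop tri [503.8 231.1 111. ] scene [503.4 232.2 112. ] top [504.8 229.9 112. ]
hole tri [ 490.9 -200.8  131.2] scene [ 490.1 -200.5  131. ] top [ 491.6 -201.4  131. ]
gauge tri [ 439.4 -175.2  131.6] scene [ 453.  -158.1  150. ] top [ 441.2 -172.7  150. ]
blue [505.28521426 165.64947902 112.        ] red
plunger thru hole [ 490.8571052  -204.03165979  117.        ]
foot [ 564. -180.    5.]
foot [ 512. -279.    5.]
foot [ 465. -132.    5.]
rackL [528. 262.  62.]
rackL [477. 259.  62.]
turq [431. 202. 112.] jar [729. -29.  95.]
```

```bash
cat >> h.py <<'E'
def go(p,ydeg,tilt=True):
    "offset (m) and angular (deg) in tool axes to reach TCP p, pointing down, tool y at world yaw ydeg"
    s=ctrl.sense(); q=s['ee_rot']; Q=R.from_quat([q[1],q[2],q[3],q[0]])
    y=np.array([np.cos(np.radians(ydeg)),np.sin(np.radians(ydeg)),0]); z=np.array([0,0,-1.]); T=R.from_matrix(np.c_[np.cross(y,z),y,z])
    print('at',s['eef_pos'].round(1),'F',s['force'].round(1),'t',s['time_s'],'w',round(s['grip_width'],3))
    print('offset',(Q.inv().apply(np.array(p)-s['eef_pos'])/1000).round(4),'angular',(Q.inv()*T).as_rotvec(degrees=True).round(1))
E
python3 -c "
from h import *
go((504,231,200),0)"
```

```text
at [ 217.3 -477.8  242.1] F [ 0.3 -0.5 -0. ] t 0.3 w 1.0
offset [ 0.5544 -0.5265  0.0424] angular [ -0.   -0.  -65.5]
```

>>> move_arm:
  motion:
    - {"offset":[0.554,-0.527,0.042],"angular":[0,0,-65.5],"jaw":0.05}
    - {"offset":[0.554,-0.527,0.042],"angular":[0,0,-65.5],"jaw":0.05}
    - {"offset":[0.554,-0.527,0.042],"angular":[0,0,-65.5],"jaw":0.05}
    - {"offset":[0.554,-0.527,0.042],"angular":[0,0,-65.5],"jaw":0.05}
    - {"offset":[0.554,-0.527,0.042],"angular":[0,0,-65.5],"jaw":0.05}

```text
time_s: 0.92
eef_pos: [334.4, -186.7, 225.2]
ee_rot: [0.0, 0.774, 0.633, 0.0]
force: [1.0, -1.0, -0.1]
grip_width: 0.585
```

```bash
python3 -c "
from h import *
go((504,231,200),0)"
```

```text
at [ 334.4 -186.7  225.2] F [ 1.  -1.  -0.1] t 0.925 w 0.585
offset [0.4432 0.0828 0.0251] angular [  0.    0.  -11.5]
```

>>> move_arm:
  motion:
    - {"offset":[0.443,0.083,0.025],"angular":[0,0,-11.5],"jaw":0.05}
    - {"offset":[0.443,0.083,0.025],"angular":[0,0,-11.5],"jaw":0.05}
    - {"offset":[0.443,0.083,0.025],"angular":[0,0,-11.5],"jaw":0.05}
    - {"offset":[0.443,0.083,0.025],"angular":[0,0,-11.5],"jaw":0.05}
    - {"offset":[0.443,0.083,0.025],"angular":[0,0,-11.5],"jaw":0.05}

```text
time_s: 1.55
eef_pos: [453.8, 102.0, 208.0]
ee_rot: [0.0, 0.709, 0.705, 0.0]
force: [1.0, -1.6, 1.3]
grip_width: 0.584
```

```bash
python3 -c "
from h import *
go((504,231,200),0)"
```

```text
at [453.8 102.  208. ] F [ 1.  -1.6  1.3] t 1.55 w 0.584
offset [0.1293 0.0495 0.008 ] angular [ 0.   0.  -0.3]
```

>>> move_arm:
  motion:
    - {"offset":[0.129,0.05,0.008],"angular":[0,0,-0.3],"jaw":0.05}
    - {"offset":[0.129,0.05,0.008],"angular":[0,0,-0.3],"jaw":0.05}
    - {"offset":[0.129,0.05,0.008],"angular":[0,0,-0.3],"jaw":0.05}
    - {"offset":[0.129,0.05,0.008],"angular":[0,0,-0.3],"jaw":0.05}
    - {"offset":[0.129,0.05,0.008],"angular":[0,0,-0.3],"jaw":0.05}

```text
time_s: 2.17
eef_pos: [503.8, 227.3, 200.1]
ee_rot: [0.0, 0.708, 0.706, -0.0]
force: [0.2, -0.4, 0.3]
grip_width: 0.585
```

```bash
python3 -c "
from h import *
w=cap('wrist','w1.png')
go((504,231,80),0)
print(blobs(w,(22,120,80),(33,255,255),15)); print(w['K'],-w['R'].T@w['t'])
P=lambda c,X:cv2.projectPoints(np.array([X],float),c['R'],c['t'],c['K'],None)[0]
for z in(62,112):
  X=w['R']@np.array([504,231,z])+w['t']; th=np.arccos(X[2]/np.linalg.norm(X)); print(w['K'][:2,2]+w['K'][0,0]*th*X[:2]/np.hypot(*X[:2]))
"
```

```text
at [503.9 227.2 200.2] F [0.2 0.  0.7] t 2.225 w 0.583
offset [3.800e-03 1.000e-04 1.202e-01] angular [ 0.   0.  -0.1]
[([246, 168, 27, 40, 865], [259.0, 187.7])]
[[297.31863964   0.         258.84782787]
 [  0.         297.31863964 190.45193068]
 [  0.           0.           1.        ]] [503.73128891 309.17283211 332.21610483]
[259.10887173 177.30972632]
[259.19810828 194.99923808]
```

View pics/w1.png

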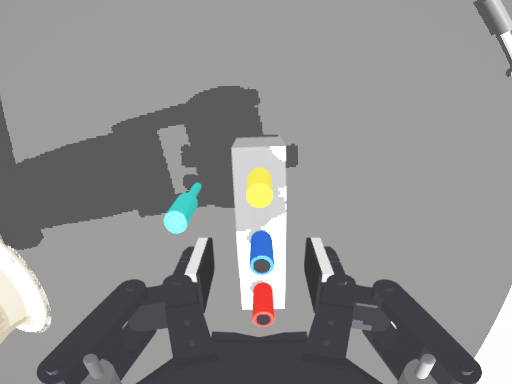

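The wrist view shows the yellow handle at (259,187), centred between the open fingers (x=259). Blue (262,250) and red (263,305) are outside the descent line, and turquoise (180,212) is clear to the left. Going down.

>>> move_arm:
  motion:
    - {"offset":[0.004,0,0.03],"angular":[0,0,0],"jaw":0.05}
    - {"offset":[0.004,0,0.07],"angular":[0,0,0],"jaw":0.05}
    - {"offset":[0.004,0,0.11],"angular":[0,0,0],"jaw":0.05}
    - {"offset":[0.004,0,0.12],"angular":[0,0,0],"jaw":0.05}
    - {"offset":[0.004,0,0.12],"angular":[0,0,0],"jaw":0.05}

```text
time_s: 2.85
eef_pos: [504.4, 232.0, 80.7]
ee_rot: [0.0, 0.708, 0.707, 0.0]
force: [-0.1, 0.3, 0.6]
grip_width: 0.584
```

```bash
python3 -c "
from h import *
go((504,231,80),0)"
```

```text
at [504.4 232.   80.7] F [-0.1  0.3  0.6] t 2.85 w 0.584
offset [-0.001  -0.0004  0.0006] angular [ 0.  -0.  -0.1]
```

>>> move_arm:
  motion:
    - {"offset":[-0.001,0,0],"angular":[0,0,0],"jaw":0.02}
    - {"offset":[-0.001,0,0],"angular":[0,0,0],"jaw":0.01}
    - {"offset":[-0.001,0,0],"angular":[0,0,0],"jaw":0.01}
    - {"offset":[-0.001,0,0],"angular":[0,0,0],"jaw":0.01}
    - {"offset":[-0.001,0,0],"angular":[0,0,0],"jaw":0.01}
  squeeze: 70

```text
time_s: 3.48
eef_pos: [504.7, 231.5, 81.5]
ee_rot: [0.001, 0.707, 0.707, 0.001]
force: [-1.4, -1.5, 6.7]
grip_width: 0.236
```

>>> move_arm:
  motion:
    - {"offset":[0,0,-0.01],"angular":[0,0,0],"jaw":0.01}
    - {"offset":[0,0,-0.03],"angular":[0,0,0],"jaw":0.01}
    - {"offset":[0,0,-0.06],"angular":[0,0,0],"jaw":0.01}
    - {"offset":[0,0,-0.1],"angular":[0,0,0],"jaw":0.01}
    - {"offset":[0,0,-0.14],"angular":[0,0,0],"jaw":0.01}

```text
time_s: 4.1
eef_pos: [503.7, 231.5, 222.0]
ee_rot: [0.0, 0.707, 0.707, 0.0]
force: [0.4, 0.3, -1.3]
grip_width: 0.246
```

```bash
python3 -c "
from h import *
go((490.9,-200.8,260),0)"
```

```text
at [503.7 231.5 222. ] F [ 0.4  0.3 -1.3] t 4.1 w 0.246
offset [-0.4323 -0.0126 -0.0381] angular [ 0. -0. -0.]
```

>>> move_arm:
  motion:
    - {"offset":[-0.432,-0.013,-0.038],"angular":[0,0,0],"jaw":0.01}
    - {"offset":[-0.432,-0.013,-0.038],"angular":[0,0,0],"jaw":0.01}
    - {"offset":[-0.432,-0.013,-0.038],"angular":[0,0,0],"jaw":0.01}
    - {"offset":[-0.432,-0.013,-0.038],"angular":[0,0,0],"jaw":0.01}
    - {"offset":[-0.432,-0.013,-0.038],"angular":[0,0,0],"jaw":0.01}

```text
time_s: 4.72
eef_pos: [494.0, -81.5, 248.4]
ee_rot: [0.001, 0.707, 0.707, 0.0]
force: [0.9, 0.8, -0.4]
grip_width: 0.241
```

```bash
python3 -c "
from h import *
go((490.9,-200.8,260),0)"
```

```text
at [494.  -81.5 248.4] F [ 0.9  0.8 -0.4] t 4.725 w 0.241
offset [-0.1193 -0.003  -0.0115] angular [ 0.1  0.  -0. ]
```

>>> move_arm:
  motion:
    - {"offset":[-0.06,-0.0015,0.005],"angular":[0,0,0],"jaw":0.01}
    - {"offset":[-0.11,-0.003,0.01],"angular":[0,0,0],"jaw":0.01}
    - {"offset":[-0.119,-0.003,0.013],"angular":[0,0,0],"jaw":0.01}
    - {"offset":[-0.119,-0.003,0.013],"angular":[0,0,0],"jaw":0.01}
    - {"offset":[-0.119,-0.003,0.013],"angular":[0,0,0],"jaw":0.01}

```text
time_s: 5.35
eef_pos: [491.6, -197.4, 234.7]
ee_rot: [0.0, 0.707, 0.707, 0.0]
force: [0.2, -0.1, -1.4]
grip_width: 0.239
```

Run:
```python
from h import *
go((490.9,-200.8,235),0)
a=cap('scene');w=cap('wrist')
def crop(c,u,v,ww,h,k): return cv2.resize(cv2.cvtColor(c['img'],cv2.COLOR_RGB2BGR)[v:v+h,u:u+ww],None,fx=k,fy=k,interpolation=cv2.INTER_CUBIC)
def proj(w,p):
  X=w['R']@np.array(p)+w['t']
  if w['n']!='wrist': return (w['K']@X/X[2])[:2].round(1)
  th=np.arccos(X[2]/np.linalg.norm(X)); return (w['K'][:2,2]+w['K'][0,0]*th*X[:2]/np.hypot(*X[:2])).round(1)
for c in(a,w): print(c['n'],'hole',proj(c,(490.9,-200.8,131)),'tip exp',proj(c,(490.9,-200.8,160.5)),blobs(c,(22,120,80),(33,255,255),40))
cv2.imwrite('pics/d.png',np.hstack([crop(a,205,60,80,100,5),crop(w,200,120,80,100,5)]))
```

```text
at [ 491.6 -197.4  234.7] F [ 0.2 -0.1 -1.4] t 5.35 w 0.239
offset [-0.0034 -0.0007 -0.0003] angular [0.  0.  0.1]
scene hole [249.8 122. ] tip exp [249.8 113. ] [([248, 76, 8, 23, 130], [252.3, 87.0]), ([191, 82, 13, 13, 82], [196.4, 87.9]), ([179, 113, 20, 23, 161], [187.0, 125.7]), ([203, 123, 18, 10, 64], [213.1, 128.3])]
wrist hole [258.  196.8] tip exp [258.  210.2] [([288, 138, 12, 14, 91], [293.1, 144.5]), ([234, 227, 51, 90, 3556], [258.8, 273.0]), ([312, 269, 21, 15, 158], [322.7, 275.5]), ([246, 329, 21, 7, 56], [257.2, 331.7])]
```

View pics/d.png

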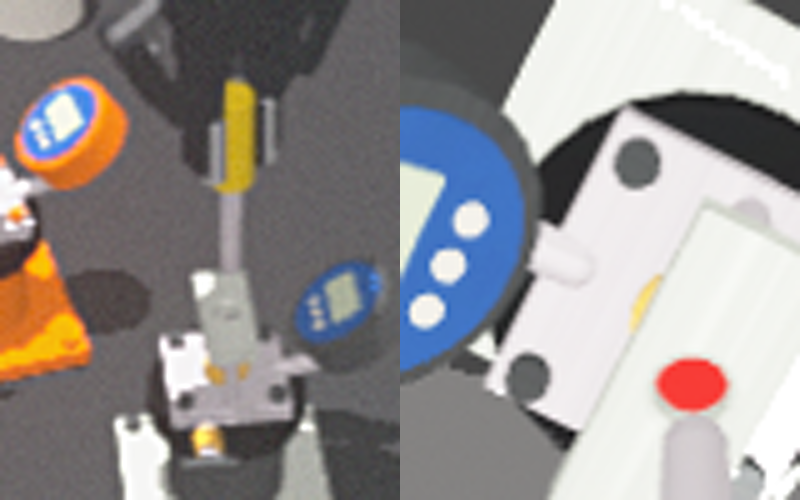

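The scene crop shows the rod hanging straight above the bridge's hole. In the wrist crop the hole is at full-frame (258,197) and the rod tip at (258.6,203), just below it in the image. Checking this numerically.

```bash
cat >> h.py <<'E'
def proj(w,p):
  X=w['R']@np.array(p)+w['t']
  if w['n']!='wrist': return (w['K']@X/X[2])[:2].round(1)
  th=np.arccos(X[2]/np.linalg.norm(X)); return (w['K'][:2,2]+w['K'][0,0]*th*X[:2]/np.hypot(*X[:2])).round(1)
E
python3 - <<'E'
from h import *
w=cap('wrist'); s=ctrl.sense(); x,y,z=s['eef_pos']; print(s['eef_pos'])
for dz in(72.5,74.5,76.5): print('tip far edge',proj(w,(x,y+3.5,z-dz)),proj(w,(x,y-.5+4,z-dz)))
print('10mm shaft sides', proj(w,(x-5,y,z-60)),proj(w,(x+5,y,z-60)))
print('tip sides', proj(w,(x-3.5,y,z-74.5)),proj(w,(x+3.5,y,z-74.5)))
print('hole mouth +y/-y/-x/+x',[proj(w,(490.9+a,-200.8+b,131)) for a,b in((0,6.5),(0,-6.5),(-6.5,0),(6.5,0))])
print('hole bottom',[proj(w,(490.9+a,-200.8+b,121)) for a,b in((0,6.5),(0,-6.5))])
h=w['img'][:,:].astype(int)
for u in (258,): print([(v,h[v,u].tolist()) for v in range(186,212)])
for v in (197,206,212): print(v,[(u,h[v,u].tolist()) for u in range(246,272)])
E
```

```text
[ 491.59022465 -197.63512844  234.59233283]
tip far edge [258.9 202.6] [258.9 202.6]
tip far edge [258.9 201.6] [258.9 201.6]
tip far edge [258.9 200.6] [258.9 200.6]
10mm shaft sides [251.8 213.6] [266.1 213.6]
tip sides [254.2 206. ] [263.6 206. ]
hole mouth +y/-y/-x/+x [array([258.1, 189.4]), array([258.1, 203.9]), array([250.3, 196.7]), array([265.8, 196.7])]
hole bottom [array([258.1, 185.8]), array([258.1, 199.8])]
[(186, [244, 245, 240]), (187, [245, 247, 242]), (188, [247, 248, 243]), (189, [246, 248, 243]), (190, [241, 240, 235]), (191, [241, 144, 137]), (192, [248, 61, 57]), (193, [248, 61, 55]), (194, [248, 60, 54]), (195, [248, 60, 55]), (196, [248, 60, 55]), (197, [248, 61, 55]), (198, [248, 60, 54]), (199, [248, 60, 54]), (200, [248, 59, 54]), (201, [247, 71, 65]), (202, [229, 185, 176]), (203, [202, 195, 198]), (204, [205, 197, 200]), (205, [206, 200, 203]), (206, [211, 207, 207]), (207, [213, 207, 210]), (208, [212, 206, 209]), (209, [212, 206, 209]), (210, [213, 207, 210]), (211, [213, 206, 209])]
197 [(246, [242, 243, 239]), (247, [242, 243, 238]), (248, [241, 242, 
[... 1084 characters left out ...]
38]), (269, [240, 241, 237]), (270, [241, 243, 238]), (271, [255, 255, 255])]
212 [(246, [246, 247, 243]), (247, [245, 246, 242]), (248, [242, 244, 238]), (249, [241, 243, 237]), (250, [241, 243, 238]), (251, [237, 238, 233]), (252, [214, 213, 211]), (253, [201, 195, 198]), (254, [207, 200, 203]), (255, [210, 203, 206]), (256, [211, 205, 207]), (257, [213, 206, 209]), (258, [211, 205, 209]), (259, [213, 207, 208]), (260, [211, 205, 207]), (261, [209, 202, 205]), (262, [206, 200, 203]), (263, [205, 196, 199]), (264, [202, 193, 196]), (265, [209, 203, 203]), (266, [234, 235, 231]), (267, [227, 229, 223]), (268, [144, 148, 144]), (269, [88, 91, 89]), (270, [84, 87, 86]), (271, [229, 226, 226])]
```

>>> move_arm:
  motion:
    - {"offset":[-0.0034,-0.0005,0],"angular":[0,0,0],"jaw":0.01}
    - {"offset":[-0.0034,-0.0005,0],"angular":[0,0,0],"jaw":0.01}
    - {"offset":[-0.0034,-0.0005,0.01],"angular":[0,0,0],"jaw":0.01}
    - {"offset":[-0.0034,-0.0005,0.022],"angular":[0,0,0],"jaw":0.01}
    - {"offset":[-0.0034,-0.0005,0.022],"angular":[0,0,0],"jaw":0.01}

```text
time_s: 6.12
eef_pos: [490.4, -201.7, 210.8]
ee_rot: [-0.001, 0.707, 0.707, -0.0]
force: [0.2, 0.1, -1.2]
grip_width: 0.241
```

Run:
```python
from h import *
go((491.1,-201,198.5),0)
a=cap('scene');w=cap('wrist')
def crop(c,u,v,ww,h,k): return cv2.resize(cv2.cvtColor(c['img'],cv2.COLOR_RGB2BGR)[v:v+h,u:u+ww],None,fx=k,fy=k,interpolation=cv2.INTER_CUBIC)
cv2.imwrite('pics/e.png',np.hstack([crop(a,230,80,40,60,10),crop(w,235,170,40,60,10)]))
print(proj(w,(491,-201,131)),[proj(w,(490.9+i,-200.8+j,131)) for i,j in((0,6.5),(0,-6.5),(-6.5,0),(6.5,0))])
```

```text
at [ 490.4 -201.7  210.8] F [ 0.2  0.1 -1.2] t 6.125 w 0.241
offset [0.0007 0.0008 0.0123] angular [-0.1 -0.1 -0. ]
[259.5 201.8] [array([259.4, 193.6]), array([259.4, 209.5]), array([250.9, 201.6]), array([267.9, 201.6])]
```

View pics/e.png

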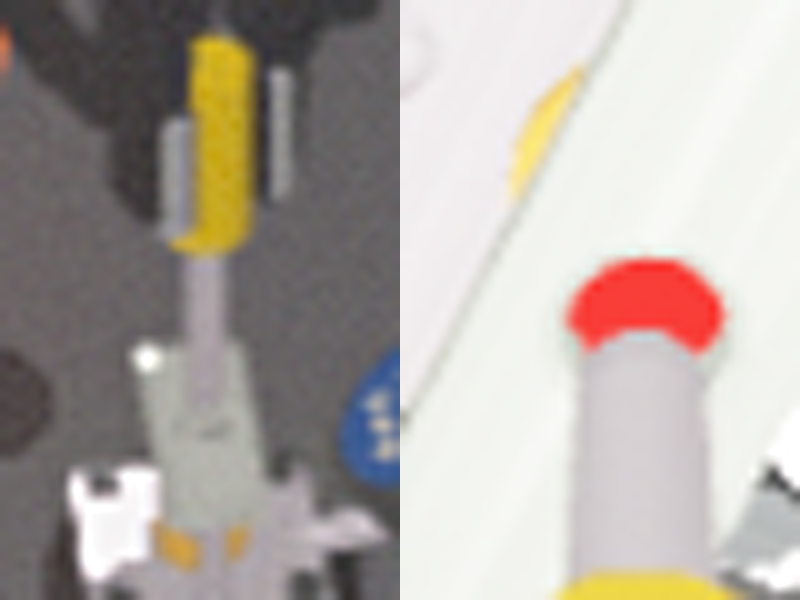

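Wrist crop: the tip is centred on the hole, at x about 258.9 against the hole's 259.1, and it lies over the near half because it is still about 5 mm above the mouth. Entering the hole.

>>> move_arm:
  motion:
    - {"offset":[0.0005,0.0006,0.004],"angular":[0,0,0],"jaw":0.01}
    - {"offset":[0.0005,0.0006,0.008],"angular":[0,0,0],"jaw":0.01}
    - {"offset":[0.0005,0.0006,0.012],"angular":[0,0,0],"jaw":0.01}
    - {"offset":[0.0005,0.0006,0.012],"angular":[0,0,0],"jaw":0.01}
    - {"offset":[0.0005,0.0006,0.012],"angular":[0,0,0],"jaw":0.01}

```text
time_s: 6.85
eef_pos: [491.5, -201.6, 200.3]
ee_rot: [0.0, 0.707, 0.707, 0.0]
force: [0.3, 0.4, -1.0]
grip_width: 0.244
```

>>> move_arm:
  motion:
    - {"offset":[0,0,0.002],"angular":[0,0,0],"jaw":0.01}
    - {"offset":[0,0,0.004],"angular":[0,0,0],"jaw":0.01}
    - {"offset":[0,0,0.004],"angular":[0,0,0],"jaw":0.01}

```text
time_s: 7.22
eef_pos: [491.4, -201.5, 196.0]
ee_rot: [-0.0, 0.707, 0.707, -0.0]
force: [0.7, 0.5, -1.0]
grip_width: 0.243
```

>>> move_arm:
  motion:
    - {"offset":[0,0,0.002],"angular":[0,0,0],"jaw":0.01}
    - {"offset":[0,0,0.002],"angular":[0,0,0],"jaw":0.01}
    - {"offset":[0,0,0.002],"angular":[0,0,0],"jaw":0.01}

```text
time_s: 7.6
eef_pos: [491.5, -201.5, 194.2]
ee_rot: [-0.0, 0.707, 0.707, 0.0]
force: [1.0, -0.7, -0.5]
grip_width: 0.239
```

>>> move_arm:
  motion:
    - {"offset":[0,0,0.001],"angular":[0,0,0],"jaw":0.01}
    - {"offset":[0,0,0.001],"angular":[0,0,0],"jaw":0.01}

```text
time_s: 7.85
eef_pos: [491.4, -201.5, 193.1]
ee_rot: [-0.0, 0.707, 0.707, -0.0]
force: [0.3, 0.2, -1.1]
grip_width: 0.239
```

>>> move_arm:
  motion:
    - {"offset":[0,0,0.001],"angular":[0,0,0],"jaw":0.01}
    - {"offset":[0,0,0.001],"angular":[0,0,0],"jaw":0.01}

```text
time_s: 8.1
eef_pos: [491.4, -201.5, 192.1]
ee_rot: [-0.0, 0.707, 0.707, -0.0]
force: [0.2, -0.2, -0.5]
grip_width: 0.24
```

>>> move_arm:
  motion:
    - {"offset":[0,0,0.001],"angular":[0,0,0],"jaw":0.01}
    - {"offset":[0,0,0.001],"angular":[0,0,0],"jaw":0.01}

```text
time_s: 8.35
eef_pos: [491.5, -201.6, 191.5]
ee_rot: [0.0, 0.707, 0.707, 0.0]
force: [-0.3, 0.9, 1.2]
grip_width: 0.238
```

>>> move_arm:
  motion:
    - {"offset":[0,0,0.001],"angular":[0,0,0],"jaw":0.01}
    - {"offset":[0,0,0.001],"angular":[0,0,0],"jaw":0.01}

```text
time_s: 8.6
eef_pos: [491.5, -201.6, 190.4]
ee_rot: [0.0, 0.707, 0.707, 0.0]
force: [-0.9, 0.8, 3.1]
grip_width: 0.24
```

>>> move_arm:
  motion:
    - {"offset":[0,0,0.001],"angular":[0,0,0],"jaw":0.01}
    - {"offset":[0,0,0.002],"angular":[0,0,0],"jaw":0.01}
    - {"offset":[0,0,0.003],"angular":[0,0,0],"jaw":0.01}
    - {"offset":[0,0,0.003],"angular":[0,0,0],"jaw":0.01}

```text
time_s: 9.1
eef_pos: [491.5, -201.6, 187.3]
ee_rot: [0.0, 0.707, 0.707, 0.0]
force: [-1.3, -0.2, 4.9]
grip_width: 0.24
```

>>> move_arm:
  motion:
    - {"offset":[0,0,0.001],"angular":[0,0,0],"jaw":0.01}
    - {"offset":[0,0,0.002],"angular":[0,0,0],"jaw":0.01}
    - {"offset":[0,0,0.002],"angular":[0,0,0],"jaw":0.01}
    - {"offset":[0,0,0.002],"angular":[0,0,0],"jaw":0.01}

```text
time_s: 9.6
eef_pos: [491.5, -201.6, 185.5]
ee_rot: [0.0, 0.707, 0.707, 0.0]
force: [-0.7, 0.2, 6.6]
grip_width: 0.237
```

Run:
```python
from h import *
F=[];Z=[]
for i in range(6):
    a=cap('scene' if i%2 else 'wrist'); s=ctrl.sense(); F.append(s['force']); Z.append(s['eef_pos'])
    if i%2==0:w=a
    else: sc=a
print(np.mean(F,0).round(2),np.mean(Z,0).round(2),s['time_s'])
print([b for b in blobs(sc,(22,120,80),(33,255,255),40)])
def crop(c,u,v,ww,h,k): return cv2.resize(cv2.cvtColor(c['img'],cv2.COLOR_RGB2BGR)[v:v+h,u:u+ww],None,fx=k,fy=k,interpolation=cv2.INTER_CUBIC)
cv2.imwrite('pics/f.png',np.hstack([crop(sc,230,90,40,60,10),crop(w,235,170,40,60,10)]))
```

```text
[-0.94  0.36  5.76] [ 491.53 -201.58  185.46] 9.9
[([191, 82, 13, 13, 83], [196.5, 87.9]), ([248, 93, 7, 21, 122], [251.3, 102.7]), ([179, 113, 20, 23, 163], [187.0, 125.7]), ([203, 123, 18, 10, 61], [213.1, 128.3])]
```

View pics/f.png

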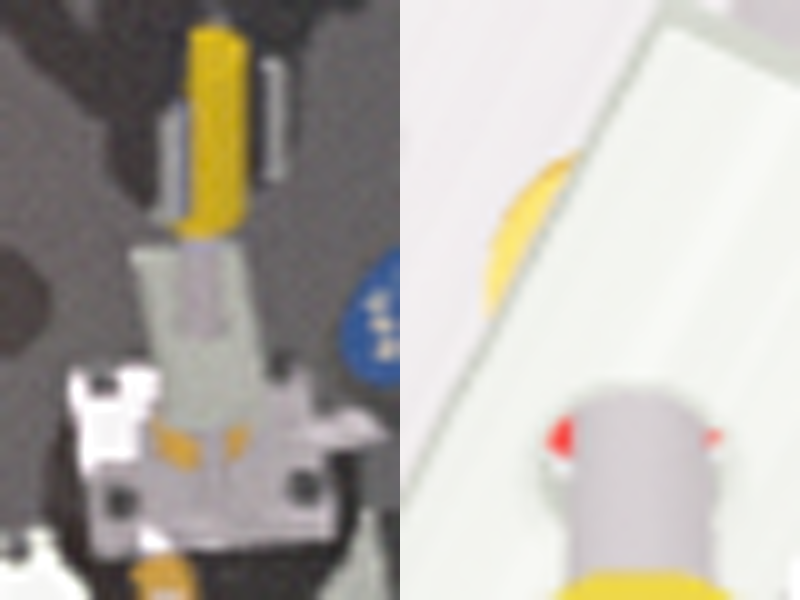

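The rod is in the hole and the force is rising as the spring should. Net force is about 6.7 N, so the plunger is at about 5.5 mm. I'll go 2.3 mm further and ease 0.4 mm toward -x, where the gap is larger.

>>> move_arm:
  motion:
    - {"offset":[0,-0.0004,0.0006],"angular":[0,0,0],"jaw":0.01}
    - {"offset":[0,-0.0004,0.0012],"angular":[0,0,0],"jaw":0.01}
    - {"offset":[0,-0.0004,0.0018],"angular":[0,0,0],"jaw":0.01}
    - {"offset":[0,-0.0004,0.0023],"angular":[0,0,0],"jaw":0.01}
    - {"offset":[0,-0.0004,0.0023],"angular":[0,0,0],"jaw":0.01}

```text
time_s: 10.52
eef_pos: [491.4, -201.6, 183.3]
ee_rot: [0.001, 0.707, 0.707, 0.0]
force: [-0.5, 0.1, 7.3]
grip_width: 0.237
```

Run:
```python
from h import *
F=[];Z=[]
for i in range(8):
    a=cap('top' if i%2 else 'scene'); s=ctrl.sense(); F.append(s['force']); Z.append(s['eef_pos'])
    if i==6: sc=a
print(np.mean(F,0).round(2),np.mean(Z,0).round(2),s['time_s'],s['grip_width'])
h=cv2.cvtColor(sc['img'],cv2.COLOR_RGB2HSV)
print([b for b in blobs(sc,(22,120,80),(33,255,255),100)])
x,y,z=np.mean(Z,0)
for off in(72.5,74.5,76.5): print('handle bottom exp',proj(sc,(x,y,z-off+55)),'hdl top',proj(sc,(x,y,z-off+105)))
print('blue',blobs(sc,(105,120,60),(130,255,255),100)[1:],'red',blobs(sc,(0,150,80),(6,255,255),50))
```

```text
[-0.33  0.52  6.28] [ 491.41 -201.61  183.4 ] 10.925 0.23767011559866488
[([247, 93, 8, 21, 121], [251.3, 103.0]), ([179, 113, 20, 23, 163], [187.0, 125.7])]
handle bottom exp [249.5 111.2] hdl top [249.6  94.9]
handle bottom exp [249.5 111.8] hdl top [249.6  95.6]
handle bottom exp [249.5 112.4] hdl top [249.6  96.2]
blue [([334, 221, 12, 21, 159], [339.0, 231.8])] red [([315, 203, 11, 20, 134], [319.4, 212.6])]
```

Run:
```python
from h import *
F=[];Z=[];B=[]
for i in range(24):
    a=cap('scene'); s=ctrl.sense(); F.append(s['force']); Z.append(s['eef_pos'])
    B.append([b for b in blobs(a,(22,120,80),(33,255,255),100) if 240<b[1][0]<260][0][1])
print(np.mean(F,0).round(2),np.std(F,0).round(2),np.mean(Z,0).round(2),np.mean(B,0),s['time_s'])
```

```text
[-0.08  0.54  6.56] [0.48 0.43 0.38] [ 491.42 -201.62  183.41] [251.29166667 103.05      ] 12.125
```

>>> move_arm:
  motion:
    - {"offset":[0,0,0.0006],"angular":[0,0,0],"jaw":0.01}
    - {"offset":[0,0,0.0006],"angular":[0,0,0],"jaw":0.01}
    - {"offset":[0,0,0.0006],"angular":[0,0,0],"jaw":0.01}
    - {"offset":[0,0,0.0006],"angular":[0,0,0],"jaw":0.01}

```text
time_s: 12.62
eef_pos: [491.4, -201.6, 182.9]
ee_rot: [0.001, 0.707, 0.707, 0.0]
force: [0.0, 0.2, 7.1]
grip_width: 0.238
```

Run:
```python
from h import *
F=[];Z=[]
for i in range(20):
    cap('wrist'); s=ctrl.sense(); F.append(s['force']); Z.append(s['eef_pos'])
f=np.mean(F,0);print(f.round(2),np.mean(Z,0).round(2),s['time_s'],s['grip_width'])
if 6.3<f[2]<8: print(ctrl.finish_job())
```

```text
[0.13 0.67 6.82] [ 491.42 -201.63  182.84] 13.625 0.23955579955409118
the job is handed in; nothing more can be done
None
```

I lifted the yellow-handled push rod out of the rack, passed its tip through the reactor's bridge hole, and pressed the red plunger to about 8 mm. I handed the job in at 13.6 s, still holding the rod.

**Depth:** the two final estimates differ slightly, but both are far from the 15 mm stop.
- **Force:** about 7.8 N net on the plunger (6.8 N measured plus about 1 N of no-load offset), which means about 7.6 mm of travel.
- **Height:** about 8.1 to 8.7 mm below where contact began.

**Contact:** sideways force at the end was under 0.7 N, so the rod was not binding in the hole. The grip width stayed steady.

**Other objects:** blue and red had not moved in the scene image taken while pressing. I kept the arm well away from the jar, the turquoise driver and the orange reactor, but did not re-measure them at the end.

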